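# Load a bangle case into the tilted marking jig

### The job

Load the slim wooden case into the tilted marking jig: lay it gently flat on the sloping plate, long side along the low fence, and let go so that it slides down into the low corner and lies flush against both fences. Then, once it lies there, push the jig's side jaw along until its pad meets the end of the case and press it firmly for half a second, with about 10 N on the case (6 N is too slack to grip it, 14 N bruises the wood), and leave the case clamped there with your hand away. Do not drop or bang the case, and leave the other goods on the table where they are.

Things in the scene. Friction and masses are not known exactly. Their poses are not given: they have to be found in the camera images.
- case_center (a point): Centre (half-way up) of the slim closed wooden case with a brass clasp: 50 mm (its x) by 104 mm (its y, long) by 40 mm high (its z), 130 to 225 g, loose, upright on the table at first; either end may face the end fence. Grip it across the 50 mm, near the top: tips 13 mm or more above its underside pass over the fences.
- plate: The jig's tilted slick metal plate (friction 0.06 to 0.09), fixed. Origin: the locating corner, on the plate's surface, where the fences' inner faces would meet. z: the plate's normal, up; x: up the slope, away from the low fence; y: along the low fence, away from the end fence, also uphill (both about 14 degrees). It covers x -14 to 125, y -14 to 225 mm.
- low_fence (a point): Middle of the low fence's top inner edge, at plate (0, 73, 10) mm. The fence's inner face is plate x = 0, from y = 8 to 138 mm; it is 14 mm thick, 10 mm high, slick metal.
- end_fence (a point): Middle of the end fence's top inner edge, at plate (48, 0, 10) mm. The fence's inner face is plate y = 0, from x = 8 to 88 mm; it is 14 mm thick, 10 mm high, slick metal.
- home (a point): Where the centre of the case is when it lies home: plate (25, 52, 20) mm, its long side along plate y. Laid flat and let go within about 15 mm of either fence, the case slides home gently by itself.
- jaw (a joint): Travel of the side jaw in m along the plate's -y, towards the end fence: 0 fully open (block front at plate y = 183 mm). It starts 0 to 30 mm closed. Its pad meets the end of the home case (y = 104 mm) at a travel of 0.063 to 0.077. It slides stiffly: about 2.5 N of any push along it is lost to its own friction, the rest presses the case. It stays where it is left.
- jaw_face (a point): Centre of the jaw block's front side (plate x = 25 mm, 15 mm above the plate). The block is 50 mm along plate x, 25 mm along plate y, 30 mm high. In front of it stands a low pad (40 mm wide, 1 to 10 mm above the plate) on a locked screw, which meets the case; it projects 2 to 16 mm from the block, differently each time, and is not measured: feel for the contact.
- jaw_handle (a point): Centre of the upright fin on top of the jaw block, 40 mm along plate x, 12 mm thick along plate y, standing from 30 to 63 mm above the plate; this point is 47 mm above the plate and 12.5 mm behind the block's front. Push its rear (+y) side, or pinch it.
- tin: Bystander: a round aluminium tin, 70 mm wide, 42 mm high; origin under its centre. It and the case swap places between starts.
- bangles_a: Bystander: a short stack of bangles, 66 mm wide, 24 mm high, origin under its centre.
- bangles_b: Bystander: a stack of bangles at the far side, 66 mm wide, 36 mm high, origin under its centre.
- screwdriver: Bystander: a screwdriver lying on the table near the robot.
- chai_cup: Bystander: a steel cup, 64 mm wide, 65 mm high, origin under its centre.

How it is judged:
By the outcome, as a careful person would: the job done as asked, in the order asked, and still so for the second after the job is handed in, with the robot touching nothing.
It also fails if it takes over 72 s, if anything falls off the work surface, if the arm or the gripper's body presses on something with over 40 N, if the wrist force passes 120 N, or if a joint passes its speed limit or range.

### The arm

A 6-joint arm with a two-finger parallel gripper is mounted at the origin on the work surface. World frame = base frame: x ahead of the robot, y to its left, z up, the work surface at z = 0. Lengths are in mm, angles in degrees, forces in N, time in s.
With the tool pointing down it reaches from about 350 to 850 mm from the base axis. Payload 8.1 kg.
Tool frame: the origin (TCP) lies between the finger pads; the fingertips stand 22 mm ahead of it and the grasp point (between the pads) lies 3 mm ahead of it; z points along the fingers, y is the line along which they close (so a half turn about z gives the same grasp; the last joint's range is limited). The gripper opens to 85 mm and grips with 20 to 120 N. Pads are 22 mm wide; open, the fingers measure 114 mm over their backs; the gripper's body (76 mm by 85 mm) begins 54 mm behind the grasp point. The pads swing forward as they close: fully open they stand 13 mm farther back than shut.
Start: joints at [-70.153, 7.471, 85.268, -0, 87.261, -4.893], TCP at [251.124, -544.924, 253.292] pointing down, gripper open.
Joint ranges: [-169.43, 169.43], [-51.17, 129.36], [1.28, 143.12], [-76.62, 256.62], [0, 156.53], [-152.29, 152.29]. Speed limits (degrees/s): [136.94, 136.94, 159.86, 180, 180, 180].

### API

Orientations are given as [roll, pitch, yaw] about the fixed x, y, z axes, in that order (R = Rz(yaw) Ry(pitch) Rx(roll)).
In Python, from bench import r, vision gives the robot as it stands.
- The arm moves only by the tool step_arm, never from a script. Its argument "targets" is a list that holds one entry, the list of rows, each a list of 6 numbers: the shift along the world's x, y, z in mm, then the turn, a rotation vector about the world's x, y, z in rad. In form: [[[x, y, z, rx, ry, rz], ...]]. A call has 1 to 12 rows; each row is the pose to reach, as a shift and turn from the pose commanded when the call began; what a row does not reach only later rows make up. A row lasts 1/12 s, in which the tool goes at most 41.7 mm and 7.16 degrees, less where a joint would pass 70% of its speed; a pose out of reach is approached as far as the arm can. A call with a gripper value outside its range is refused whole. "fingers" is the gripper's target within -1 to 1 (shut at 1, half-way at 0, fully open at -1), set as the call begins (left out, the last holds). The fingers move at their own pace and stop on an object; "newtons" is the grip in N (left out, the last holds). Time passes only in rows, so rows that repeat a pose let the fingers close. It gives the time, the measured TCP pose, the force, the opening and the grip force at its end, in the units of the state.
- r.sense(): the state, without advancing time (a new reading comes with each control period).
- vision.snapshot(name): name is "scene" or "top"; returns a dict with "img" (420x560x3 uint8, blue, green, red), "mtx" (3x3 intrinsics, pixels), "D" ([k1, k2, p1, p2, k3] as OpenCV has them; the pictures are not rectified), "eye" and "attitude" of the camera in the world. Camera axes: x right, y up, looking along -z (the intrinsics and any distortion apply to the point x, -y, -z); pixel columns grow to the right and rows downward; lengths in mm; the calibration is good to about 2 mm. A picture is of the moment at which its call begins. There is no depth.
- r.hand_in(): hands the job in; it is judged then, once.
The state is a dict: "time": time; "joint_pos": joint angles; "qd": joint speeds; "joint_efforts": joint torques, N m; "tool_pos": TCP position; "tcp_rot": TCP orientation; "ft_force": force on the tool from outside, world axes, zero at the start; "wrist_torque": the same for the moment, N m; "finger_gap": finger opening in mm; "grip_force": force on a finger pad.
Only numpy, scipy, OpenCV 4.12 (cv2) and the standard library are available. Lean on these libraries where they do the work, as an engineer would, in place of code of your own. Each camera call takes 0.05 s, during which the arm holds its last target. There are 200 camera calls.

## Working session

There is one attempt and no reset: what is moved stays moved. The work goes in short steps, Python scripts to look and compute and a tool call to move; the robot and the scene stay as the last step left them, time stands still between calls to the robot, and variables do not carry over. Pictures are saved under pics/ and viewed, at most 10 in all, crops included, and the job is handed in when it is done.

Besides the shell and the picture viewer there is one more tool, called after ">>>" as a command line: name --argument value ..., lists and objects as JSON in quotes. step_arm: Moves the arm, as the interface text tells. Its arguments: {"type":"object","properties":{"targets":{"type":"array"},"fingers":{"type":"number"},"newtons":{"type":"number"}},"required":["targets"]}

```bash
mkdir -p pics; ls
python3 - <<'E'
from bench import r, vision
import cv2, pickle
d={}
for n in("scene","top"):
    s=vision.snapshot(n); d[n]=s; cv2.imwrite(f"pics/{n}0.png",s["img"]); print(n,s["mtx"],s["D"],s["eye"],s["attitude"])
pickle.dump(d,open("s0.pkl","wb"))
print(r.sense())
E
```

```text
pics
scene [[427.33693752   0.         279.58986391]
 [  0.         427.33693752 210.59721526]
 [  0.           0.           1.        ]] [-0.00292459  0.          0.          0.          0.        ] [ 825.14127892 -496.70813431  792.31916444] [39.40297996  1.03650686 29.26350953]
top [[457.79651554   0.         278.52955873]
 [  0.         457.79651554 213.07804033]
 [  0.           0.           1.        ]] [-0.14590239  0.          0.          0.          0.        ] [ 419.6852294     9.61961254 1147.60069966] [  6.76240085  -0.78357098 -88.81870107]
{'time': 0.1, 'joint_pos': array([-7.01521670e+01,  7.51194447e+00,  8.53241814e+01,  2.35523074e-04,
        8.72600489e+01, -4.89309126e+00]), 'qd': array([ 0.02387545, -0.08645107, -0.16399738,  0.07902193,  0.09158029,
       -0.01267097]), 'joint_efforts': array([ 1.55057143e-03, -5.70954251e+01, -5.01940978e+01, -1.31164684e-04,
        8.23035050e-03, -8.81934875e-05]), 'tool_pos': array([ 250.97494677, -544.48411277,  252.32621354]), 'tcp_rot': array([-1.79904196e+02, -8.43776913e-03,  2.47409057e+01]), 'ft_force': array([-0.58450607,  0.25281351, -0.10669122]), 'wrist_torque': array([0.00996411, 0.01362688, 0.01652499]), 'grip_force': 0.0, 'finger_gap': 85.18365117824163}
```

View pics/scene0.png

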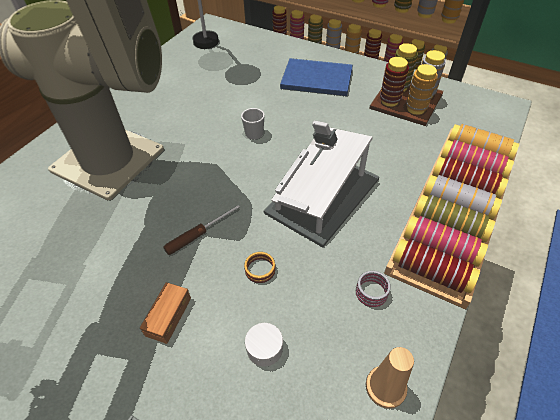

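View pics/top0.png

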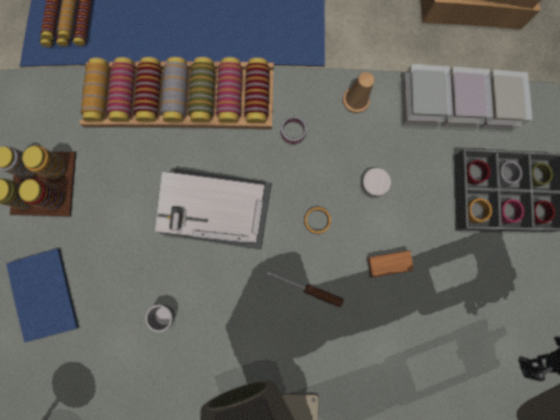

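The pictures show the case at scene (166,312) and top (390,263). The jig is at scene (320,180) and top (210,207), with the jaw at its far end at top (178,217). Next I'll enlarge crops.

Run:
```python
import cv2, pickle, numpy as np
d=pickle.load(open("s0.pkl","rb"))
def crop(n,x,y,w,h,k,f):
    im=d[n]["img"][y:y+h,x:x+w]; im=cv2.resize(im,None,fx=k,fy=k,interpolation=cv2.INTER_CUBIC)
    for i in range(0,w,10):
        cv2.line(im,(i*k,0),(i*k,6 if (x+i)%50 else 14),(0,0,255),1)
        if (x+i)%20==0: cv2.putText(im,str(x+i),(i*k,22),0,.35,(0,0,255),1)
    for j in range(0,h,10):
        cv2.line(im,(0,j*k),(6,j*k),(0,0,255),1)
        if (y+j)%20==0: cv2.putText(im,str(y+j),(8,j*k+4),0,.35,(0,0,255),1)
    return im
cv2.imwrite("pics/jig_scene.png",crop("scene",260,110,130,140,4,0) if 0 else crop("scene",260,110,130,100+20,5,0))
cv2.imwrite("pics/jig_top.png",crop("top",150,165,120,80,6,0))
a=crop("scene",130,270,70,80,5,0);b=crop("top",360,240,60,50,6,0)
m=np.zeros((400,750,3),np.uint8);m[:a.shape[0],:a.shape[1]]=a;m[:b.shape[0],370:370+b.shape[1]]=b
cv2.imwrite("pics/case.png",m)
```

```text
(no output)
```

View pics/jig_scene.png

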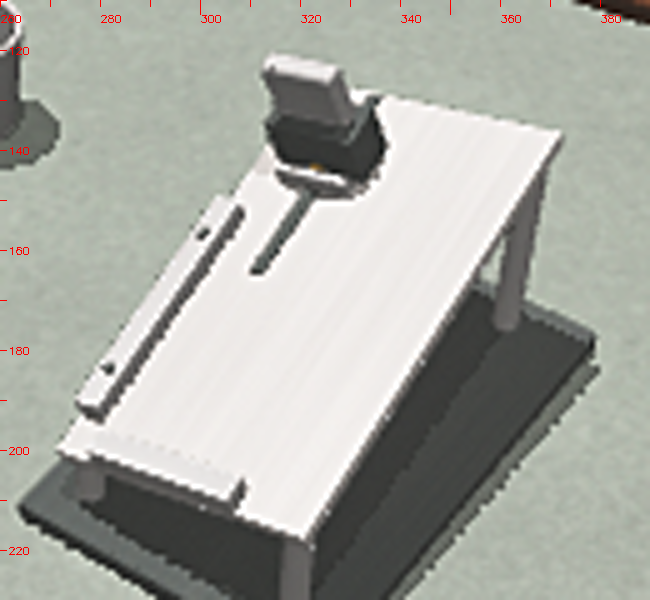

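View pics/jig_top.png

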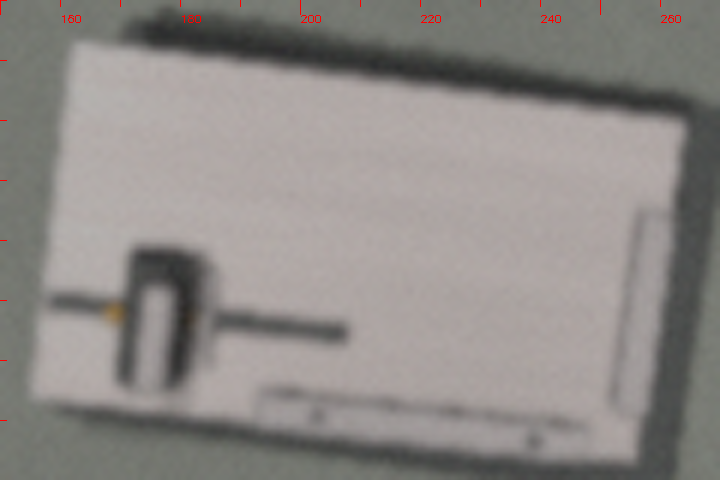

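View pics/case.png

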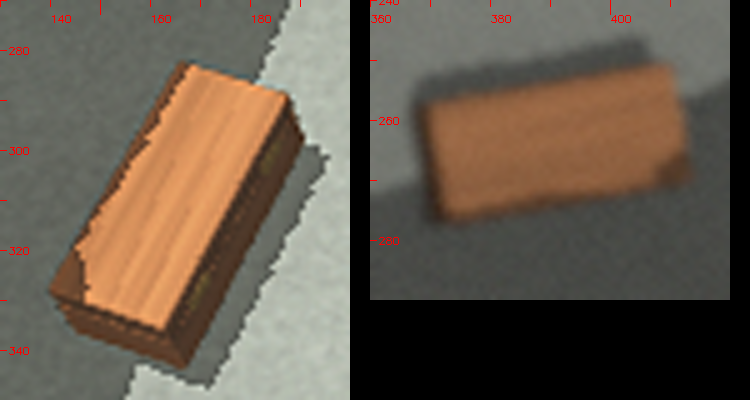

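The crops give jig, fin and case corners to about 0.5 px. Low fence: scene (280,191) to (308,151). Fin top: scene (321,124) and top (176,221). Case top corners: scene (167,282), (188,289), (163,336), (140,329). Next I'll fit the poses.

```bash
cat > h.py <<'E'
import cv2, pickle, numpy as np
from scipy.spatial.transform import Rotation as R
from scipy.optimize import least_squares
def proj(s,P):
    C=R.from_euler('xyz',s["attitude"],degrees=True).as_matrix()
    q=(np.atleast_2d(P)-s["eye"])@C*[1,-1,-1]
    return cv2.projectPoints(q.reshape(-1,1,3),np.zeros(3),np.zeros(3),np.array(s["mtx"]),np.array(s["D"]))[0][:,0]
def fit(d,obs,model,x0):
    f=lambda x:np.concatenate([(proj(d[n],model(x,p))[0]-uv)*w for n,p,uv,w in obs])
    s=least_squares(f,x0,loss='soft_l1',x_scale=np.maximum(np.abs(x0),1)); return s.x,f(s.x).reshape(-1,2)
E
python3 - <<'E'
from h import *
d=pickle.load(open("s0.pkl","rb"))
T,S="top","scene"
F=np.array
obs=[(T,(125,225,0),(162,172),1),(T,(125,-14,0),(264.7,184.5),1),(T,(-14,225,0),(155.3,232),1),(T,(-14,-14,0),(256.2,242.3),1),
(T,(8,0,10),(252.3,232.3),.5),(T,(88,0,10),(256.7,200),.7),
(S,(125,225,0),(372.4,137),1),(S,(125,-14,0),(320.6,218.6),1),(S,(-14,-14,0),(271.4,199.4),1),
(S,(0,138,10),(308.3,151.3),1),(S,(0,8,10),(279.7,191.2),.7),(S,(88,0,10),(308.8,205.6),.5),
(T,"fin",(175.8,221.2),1),(S,"fin",(320.8,124.4),1)]
def m(x,p):
    p=F((25,195.5-x[6],63.)) if isinstance(p,str) else F(p,float)
    return x[:3]+R.from_rotvec(x[3:6]).apply(p)
x,e=fit(d,obs,m,F([400,200,60,.25,-.25,0.,10]))
A=R.from_rotvec(x[3:6]).as_matrix()
print("jig",x[:3],"travel",x[6]);print(A.round(4));print("tilts",np.degrees(np.arcsin(A[2,:2])),"yaw of y",np.degrees(np.arctan2(-A[0,1],A[1,1])));print(e.round(2).tolist())
h=lambda a,b,c:(a*25,b*52,c*20)
# case: model local +y toward ... world; find assignment
cs=[(S,(1,1,1),(167.4,282.4),1),(S,(1,-1,1),(187.8,288.8),1),(S,(-1,-1,1),(162.8,336.2),1),(S,(-1,1,1),(140,328.6),.7),(S,(-1,-1,-1),(167.2,343.4),.7),(S,(1,-1,-1),(190.6,298),.7),
]
from itertools import product
top=[(370.3,257.5),(410.3,250.7),(413.3,270.5),(372.5,276.7)]
# case: solve with a = long sign
def mc(x,p):
    p=F(p)*[52,25,20]; c,s=np.cos(x[2]),np.sin(x[2])
    return F([x[0]+c*p[0]-s*p[1],x[1]+s*p[0]+c*p[1],20+p[2]])
# local +x = long axis from near end (scene lower-left) to far end, local y = left side
tp=[(T,(1,1,1),top[0],1),(T,(-1,1,1),top[1],1),(T,(-1,-1,1),top[2],1),(T,(1,-1,1),top[3],1)]
best=None
for perm in (0,1):
  for y0 in np.arange(0,6.3,.5):
    t=[(T,[(1,1,1),(1,-1,1),(-1,-1,1),(-1,1,1)][(i+perm*0)%4],u,1) for i,u in enumerate(top)] if perm else tp
    xx,ee=fit(d,cs+t,mc,F([300,-250,y0]))
    if best is None or np.abs(ee).sum()<np.abs(best[1]).sum(): best=(xx,ee)
print("case",best[0][:2],np.degrees(best[0][2])%360);print(best[1].round(2).tolist())
np.savez("fit.npz",jig=x,case=best[0])
E
```

```text
jig [494.31832347  61.89114272  51.42230802] travel 14.553500974785715
[[ 0.9666  0.0677 -0.2473]
 [-0.1178  0.974  -0.1937]
 [ 0.2277  0.2163  0.9494]]
tilts [13.16447492 12.49355091] yaw of y -3.975277174446784
[[-0.06, -0.47], [-0.72, 0.11], [-0.08, -0.84], [-0.14, -0.49], [-0.06, 0.36], [0.03, -0.18], [-0.28, 0.89], [0.33, -0.45], [-0.69, 0.67], [-0.4, -0.6], [-0.43, 0.48], [-0.03, -0.06], [-0.13, -0.23], [-0.93, -0.27]]
case [ 434.53823776 -281.53685346] 99.48691233148591
[[-0.82, -0.72], [0.91, 0.13], [-0.24, 0.03], [-0.62, -0.6], [0.11, 0.93], [1.15, 0.35], [2.38, 19.08], [3.54, 19.27], [-2.82, -20.72], [-3.09, -20.52]]
```

Run:
```python
from h import *
d=pickle.load(open("s0.pkl","rb"))
T,S="top","scene"
F=np.array
J=[(T,(125,225,0),(162,172),1),(T,(125,-14,0),(264.7,184.5),1),(T,(-14,225,0),(155.3,232),1),(T,(-14,-14,0),(256.2,242.3),1),
(T,(8,0,10),(252.3,232.3),.5),(T,(88,0,10),(256.7,200),.7),
(S,(125,225,0),(372.4,137),1),(S,(125,-14,0),(320.6,218.6),1),(S,(-14,-14,0),(271.4,199.4),1),
(S,(0,138,10),(308.3,151.3),1),(S,(0,8,10),(279.7,191.2),.7),(S,(88,0,10),(308.8,205.6),.5),
(T,"fin",(175.8,221.2),1),(S,"fin",(320.8,124.4),1)]
C=[(S,(1,1,1),(167.4,282.4),1),(S,(1,-1,1),(187.8,288.8),1),(S,(-1,-1,1),(162.8,336.2),1),(S,(-1,1,1),(140,328.6),.7),(S,(-1,-1,-1),(167.2,343.4),.7),(S,(1,-1,-1),(190.6,298),.7),
(T,(1,-1,1),(370.3,257.5),1),(T,(-1,-1,1),(410.3,250.7),1),(T,(-1,1,1),(413.3,270.5),1),(T,(1,1,1),(372.5,276.7),1)]
def m(x,p):
    p=F((25,195.5-x[6],63.)) if isinstance(p,str) else F(p,float)
    return x[:3]+R.from_rotvec(x[3:6]).apply(p)
def mc(x,p):
    p=F(p)*[52,25,20]; c,s=np.cos(x[2]),np.sin(x[2])
    return F([x[0]+c*p[0]-s*p[1],x[1]+s*p[0]+c*p[1],20+p[2]])
def res(X,pr=True):
    off={T:X[10:13],S:X[13:16]}
    r=[]
    for O,f,x in((J,m,X[:7]),(C,mc,X[7:10])):
        for n,p,uv,w in O: r.append((proj({**d[n],"eye":d[n]["eye"]+off[n]},f(x,p))[0]-uv)*w/.6)
    A=R.from_rotvec(X[3:6]).as_matrix()
    r.append((np.degrees(np.arcsin(A[2,:2]))-14)/.7*pr); r.append(X[10:16]/1.2)
    return np.concatenate(r)
z=np.load("fit.npz")
for pr in(1,0):
    X=least_squares(res,np.r_[z["jig"],z["case"],np.zeros(6)],args=(pr,),x_scale='jac').x
    A=R.from_rotvec(X[3:6]).as_matrix()
    print("jig",X[:3].round(1),"travel",X[6].round(1),"tilt",np.degrees(np.arcsin(A[2,:2])).round(2),"yaw",np.degrees(np.arctan2(-A[0,1],A[1,1])).round(2),"case",X[7:9].round(1),np.degrees(X[9]).round(2),"off",X[10:].round(1))
    print((res(X)[:-8]*.6).round(1).tolist())
    if pr: np.savez("fit.npz",jig=X[:7],case=X[7:10],off=X[10:])
```

```text
jig [494.4  62.1  51.3] travel 14.1 tilt [13.52 13.07] yaw -4.03 case [ 433.5 -281.6] 99.79 off [ 0.7  0.2  0.3 -0.7 -0.2  0.5]
[0.1, -0.4, -0.5, 0.5, -0.1, -0.7, -0.2, -0.2, -0.0, 0.5, 0.2, 0.1, 0.0, 0.4, 0.5, -0.3, -0.3, 0.9, -0.1, -0.7, -0.2, 0.6, 0.1, 0.0, 0.0, 0.2, -0.8, -0.6, -1.0, -0.7, 0.8, 0.0, -0.1, -0.0, -0.6, -0.6, 0.2, 0.9, 1.1, 0.3, -0.8, -0.5, 0.2, -0.3, 0.6, 0.1, 0.3, 0.7]
jig [494.3  61.6  52.5] travel 14.5 tilt [13.18 12.52] yaw -3.99 case [ 433.5 -281.6] 99.79 off [ 0.7  0.2  0.3 -0.7 -0.2  0.5]
[0.1, -0.3, -0.5, 0.3, 0.0, -0.6, 0.0, -0.2, 0.0, 0.5, 0.2, -0.0, 0.1, 0.8, 0.6, -0.5, -0.4, 0.6, -0.1, -0.7, -0.3, 0.4, 0.1, -0.1, -0.0, 0.0, -0.6, -0.4, -1.0, -0.7, 0.8, 0.0, -0.1, -0.0, -0.6, -0.6, 0.2, 0.9, 1.1, 0.3, -0.9, -0.5, 0.2, -0.3, 0.6, 0.1, 0.3, 0.7]
```

>>> step_arm --targets '[[[15, 22, -8, 0, 0, 0.109], [30, 44, -16, 0, 0, 0.218], [46, 66, -24, 0, 0, 0.327], [61, 88, -32, 0, 0, 0.437], [76, 110, -40, 0, 0, 0.546], [91, 132, -48, 0, 0, 0.655], [106, 154, -56, 0, 0, 0.764], [122, 176, -64, 0, 0, 0.873], [137, 197, -72, 0, 0, 0.983], [152, 219, -80, 0, 0, 1.092], [167, 241, -88, 0, 0, 1.201], [182.4, 263.3, -93.3, 0, 0, 1.31]]]' --fingers -1 --newtons 30

```text
time: 1.1
tool_pos: [433.5, -280.1, 158.7]
tcp_rot: [-179.9, -0.1, 100.1]
ft_force: [0.2, -1.1, -0.0]
finger_gap: 85.5
grip_force: 0.0
```

>>> step_arm --targets '[[[0, 0, -10, 0, 0, 0], [0, 0, -20, 0, 0, 0], [0, 0, -20, 0, 0, 0], [0, 0, -20, 0, 0, 0]]]'

```text
time: 1.43
tool_pos: [432.4, -281.8, 139.0]
tcp_rot: [-179.9, -0.1, 99.7]
ft_force: [-0.1, -0.3, 0.8]
finger_gap: 85.8
grip_force: 0.0
```

>>> step_arm --targets '[[[0, 0, -15, 0, 0, 0], [0, 0, -35, 0, 0, 0], [0, 0, -55, 0, 0, 0], [0, 0, -75, 0, 0, 0], [0, 0, -90, 0, 0, 0], [0, 0, -98, 0, 0, 0], [0, 0, -102, 0, 0, 0], [0, 0, -102, 0, 0, 0]]]'

```text
time: 2.1
tool_pos: [433.1, -282.1, 37.7]
tcp_rot: [-180.0, -0.0, 99.7]
ft_force: [-0.7, 0.0, -0.1]
finger_gap: 85.4
grip_force: 0.0
```

>>> step_arm --targets '[[[0, 0, 0, 0, 0, 0], [0, 0, 0, 0, 0, 0], [0, 0, 0, 0, 0, 0], [0, 0, 0, 0, 0, 0], [0, 0, 0, 0, 0, 0], [0, 0, 0, 0, 0, 0], [0, 0, 0, 0, 0, 0], [0, 0, 0, 0, 0, 0]]]' --fingers 1 --newtons 30

```text
time: 2.77
tool_pos: [434.3, -282.3, 39.3]
tcp_rot: [179.9, 0.1, 99.8]
ft_force: [-1.5, -0.2, 6.4]
finger_gap: 49.3
grip_force: 32.5
```

>>> step_arm --targets '[[[0, 0, 2, 0, 0, 0], [0, 0, 6, 0, 0, 0], [0, 0, 12, 0, 0, 0], [0, 0, 12, 0, 0, 0], [0, 0, 12, 0, 0, 0]]]'

```text
time: 3.18
tool_pos: [433.8, -281.8, 50.5]
tcp_rot: [180.0, 0.0, 99.8]
ft_force: [-0.1, -0.4, -1.6]
finger_gap: 49.3
grip_force: 31.6
```

```bash
cat > plan.py <<'E'
from h import *
z=np.load("fit.npz"); o=z["jig"][:3]; A=R.from_rotvec(z["jig"][3:6]).as_matrix()
Rt=R.from_matrix(np.c_[A[:,1],A[:,0],-A[:,2]])
def tcp(p): return o+A@np.array(p,float)
E
python3 - <<'E'
from plan import *
from bench import r
c=np.array([433.5,-281.6,50]);Rc=R.from_euler('xyz',[180,0,99.79],degrees=True)
print("rotvec",(Rt*Rc.inv()).as_rotvec().round(4),"rpy",Rt.as_euler('xyz',degrees=True))
for h in(80,30,5,0): print(h,tcp((33,60,h+38)).round(1),(tcp((33,60,h+38))-c).round(1))
print(A.round(4)); s=r.sense();print(s["tool_pos"],s["ft_force"],s["wrist_torque"],s["finger_gap"])
E
```

```text
rotvec [ 0.2395 -0.2302 -0.2665] rpy [166.11737404 -13.06683514  85.97477607]
80 [500.3  92.5 184.2] [ 66.8 374.1 134.2]
30 [513.  102.6 136.9] [ 79.5 384.2  86.9]
5 [519.4 107.7 113.2] [ 85.9 389.3  63.2]
0 [520.7 108.7 108.5] [ 87.2 390.3  58.5]
[[ 0.9646  0.0684 -0.2547]
 [-0.1223  0.9717 -0.2021]
 [ 0.2337  0.2261  0.9457]]
[ 433.83851781 -281.8344005    50.52413092] [-0.07074723 -0.38208459 -1.55549347] [ 0.0347246  -0.01489197  0.01200675] 49.275266159975324
```

>>> step_arm --targets '[[[0, 5, 20, 0, 0, 0], [0, 15, 50, 0, 0, 0], [2, 35, 80, 0, 0, 0], [5, 60, 105, 0.01, -0.01, -0.012], [12, 95, 125, 0.035, -0.034, -0.039], [20, 130, 134, 0.065, -0.062, -0.072], [29, 165, 134, 0.095, -0.091, -0.106], [38, 200, 134, 0.125, -0.12, -0.139], [47, 237, 134, 0.155, -0.149, -0.172], [55, 275, 134, 0.185, -0.178, -0.206], [61, 313, 134, 0.212, -0.204, -0.236], [65, 345, 134, 0.23, -0.221, -0.256]]]'

```text
time: 4.18
tool_pos: [498.2, 65.5, 183.7]
tcp_rot: [166.6, -12.6, 86.4]
ft_force: [0.2, -0.4, -2.0]
finger_gap: 49.2
grip_force: 32.2
```

>>> step_arm --targets '[[[1, 18, 0, 0.005, -0.005, -0.006], [1.8, 29.1, 0.2, 0.0095, -0.0092, -0.0105], [5, 31, -11, 0.0095, -0.0092, -0.0105], [10, 35, -30, 0.0095, -0.0092, -0.0105], [14.5, 39.2, -47.1, 0.0095, -0.0092, -0.0105], [14.5, 39.2, -47.1, 0.0095, -0.0092, -0.0105], [14.5, 39.2, -47.1, 0.0095, -0.0092, -0.0105], [14.5, 39.2, -47.1, 0.0095, -0.0092, -0.0105]]]'

```text
time: 4.85
tool_pos: [513.1, 102.4, 137.5]
tcp_rot: [166.1, -13.1, 86.0]
ft_force: [-0.5, -0.6, -2.6]
finger_gap: 49.2
grip_force: 32.2
```

Run:
```python
from plan import *
from bench import r,vision
s=r.sense(); print(s["tool_pos"],s["tcp_rot"],s["ft_force"],s["wrist_torque"],s["finger_gap"])
Rm=R.from_euler('xyz',s["tcp_rot"],degrees=True); print((Rt*Rm.inv()).as_rotvec().round(4), tcp((33,60,68))-s["tool_pos"])
k=vision.snapshot("scene"); pickle.dump(k,open("s1.pkl","wb"))
im=cv2.resize(k["img"][90:240,250:400],None,fx=4,fy=4,interpolation=cv2.INTER_CUBIC); 
k=vision.snapshot("top"); 
i2=cv2.resize(k["img"][150:260,145:285],None,fx=4,fy=4,interpolation=cv2.INTER_CUBIC)
cv2.imwrite("pics/hover.png",im)
```

```text
[513.07131993 102.43891582 137.51421112] [166.11151491 -13.06527628  85.98760697] [-0.52595413 -0.62010785 -2.58808355] [-0.1885421   0.16307694 -0.03966316] 49.201067800404196
[ 0.      0.0001 -0.0002] [-0.0434722   0.16282567 -0.64508203]
```

View pics/hover.png

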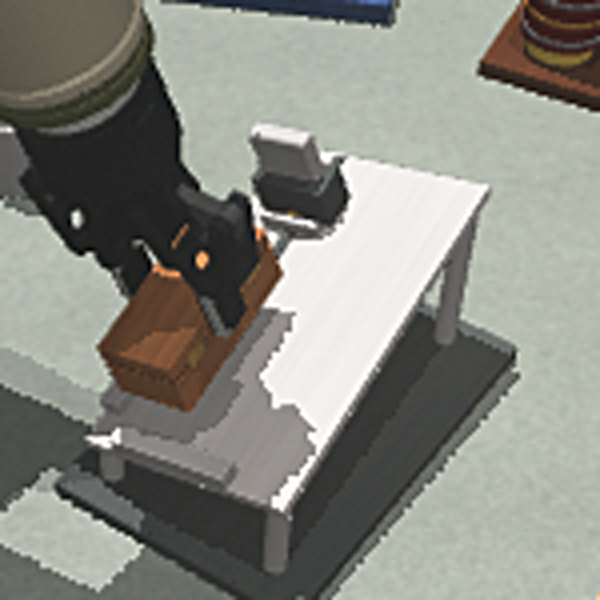

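The hover picture shows the case parallel to the plate with both fences clear. Its near-end bottom right corner is at about scene (297.5,192). Now lowering along the plate normal.

>>> step_arm --targets '[[[1, 0.8, -3.8, 0, 0, 0], [2.5, 2, -9.5, 0, 0, 0], [4.1, 3.2, -15.1, 0, 0, 0], [5.3, 4.2, -19.9, 0, 0, 0], [6.1, 4.9, -22.7, 0, 0, 0], [6.1, 4.9, -22.7, 0, 0, 0], [6.1, 4.9, -22.7, 0, 0, 0]]]'

```text
time: 5.53
tool_pos: [518.9, 107.6, 113.7]
tcp_rot: [166.2, -13.1, 86.0]
ft_force: [-0.4, -0.8, -1.8]
finger_gap: 49.3
grip_force: 32.3
```

Run:
```python
from plan import *
from bench import r,vision
s=pickle.load(open("s1.pkl","rb")); s["eye"]=s["eye"]+z["off"][3:]
for p in((58,8,30),(8,8,30),(58,8,70),(58,112,70)): print(p,proj(s,tcp(p)),((proj(s,tcp(p))-[250,90])*4).round())
s=r.sense(); print(s["tool_pos"],s["ft_force"],s["wrist_torque"])
```

```text
(58, 8, 30) [[296.98286698 193.72631521]] [[188. 415.]]
(8, 8, 30) [[279.18464355 187.7781473 ]] [[117. 391.]]
(58, 8, 70) [[291.16285942 182.6159721 ]] [[165. 370.]]
(58, 112, 70) [[315.88958558 146.72210758]] [[264. 227.]]
[518.85009085 107.59282906 113.68828665] [-0.35789088 -0.82709749 -1.83967922] [-0.11481229  0.17465601 -0.00094242]
```

>>> step_arm --targets '[[[0.25, 0.2, -0.95, 0, 0, 0], [0.5, 0.4, -1.9, 0, 0, 0], [0.75, 0.6, -2.8, 0, 0, 0], [0.75, 0.6, -2.8, 0, 0, 0], [0.75, 0.6, -2.8, 0, 0, 0]]]'

```text
time: 5.95
tool_pos: [520.1, 108.1, 111.7]
tcp_rot: [166.1, -13.1, 86.0]
ft_force: [-0.3, 0.4, -0.9]
finger_gap: 49.2
grip_force: 32.4
```

>>> step_arm --targets '[[[0.25, 0.2, -0.95, 0, 0, 0], [0.25, 0.2, -0.95, 0, 0, 0], [0.25, 0.2, -0.95, 0, 0, 0]]]'

```text
time: 6.2
tool_pos: [520.9, 108.2, 111.5]
tcp_rot: [166.0, -13.1, 86.0]
ft_force: [-1.6, -1.3, 5.3]
finger_gap: 49.5
grip_force: 33.3
```

>>> step_arm --targets '[[[0.25, 0.2, -0.95, 0, 0, 0], [0.25, 0.2, -0.95, 0, 0, 0], [0.25, 0.2, -0.95, 0, 0, 0]]]'

```text
time: 6.45
tool_pos: [521.9, 108.3, 111.6]
tcp_rot: [165.9, -13.1, 86.0]
ft_force: [-5.2, -3.1, 12.9]
finger_gap: 49.3
grip_force: 34.3
```

Run:
```python
from plan import *
from bench import r
s=r.sense(); print(s["wrist_torque"],s["ft_force"], "plate axes: torque",A.T@(s["wrist_torque"]-np.array([-.15,.17,-.02])),"F",A.T@(s["ft_force"]-np.array([-.4,-.6,-2.2])))
```

```text
[-0.06624134  0.14198055  0.05298484] [-5.19060121 -3.06843712 12.85138586] plate axes: torque [ 0.10127617 -0.0049984   0.05334362] F [-0.80133977  0.67676764 15.95265176]
```

>>> step_arm --targets '[[[-0.2, -0.2, 0.8, 0, 0, 0], [-0.4, -0.3, 1.4, 0, 0, 0], [-0.4, -0.3, 1.4, 0, 0, 0], [-0.4, -0.3, 1.4, 0, 0, 0]]]'

```text
time: 6.78
tool_pos: [520.2, 108.1, 111.2]
tcp_rot: [166.1, -13.1, 86.0]
ft_force: [-3.6, -1.8, 5.9]
finger_gap: 49.5
grip_force: 33.4
```

>>> step_arm --targets '[[[0, 0, 0, 0, 0, 0], [0, 0, 0, 0, 0, 0], [0, 0, 0, 0, 0, 0], [0, 0, 0, 0, 0, 0], [0, 0, 0, 0, 0, 0], [0, 0, 0, 0, 0, 0], [0, 0, 0, 0, 0, 0], [0, 0, 0, 0, 0, 0]]]' --fingers -1

```text
time: 7.45
tool_pos: [520.0, 108.2, 110.9]
tcp_rot: [166.1, -13.1, 86.0]
ft_force: [-1.1, -0.1, -1.3]
finger_gap: 85.2
grip_force: 0.0
```

>>> step_arm --targets '[[[-1, -0.8, 3.8, 0, 0, 0], [-3, -2.4, 11, 0, 0, 0], [-6, -4.8, 22, 0, 0, 0], [-11, -8.7, 41, 0, 0, 0], [-18, -14, 67, 0, 0, 0], [-25, -20, 93, 0, 0, 0], [-30, -25, 110, 0, 0, 0]]]'

```text
time: 8.03
tool_pos: [490.2, 82.8, 224.5]
tcp_rot: [165.9, -13.1, 86.0]
ft_force: [1.1, 0.2, -0.0]
finger_gap: 85.2
grip_force: 0.0
```

Run:
```python
from plan import *
from bench import r,vision
k=vision.snapshot("scene"); t=vision.snapshot("top"); pickle.dump({"scene":k,"top":t},open("s2.pkl","wb"))
im=cv2.resize(k["img"][110:230,260:390],None,fx=4,fy=4,interpolation=cv2.INTER_CUBIC); i2=cv2.resize(t["img"][165:245,220:270],None,fx=5,fy=5,interpolation=cv2.INTER_CUBIC)
m=np.zeros((480,780,3),np.uint8); m[:480,:520]=im; m[:400,525:775]=i2; cv2.imwrite("pics/placed.png",m)
s={**k,"eye":k["eye"]+z["off"][3:]}
for p in((50,0,0),(50,0,40),(0,0,40),(50,104,40),(50,104,0),(0,104,40)): print(p,((proj(s,tcp(p))-[260,110])*4).round())
s=r.sense();print(s["tool_pos"],s["tcp_rot"],s["ft_force"])
```

```text
(50, 0, 0) [[146. 373.]]
(50, 0, 40) [[123. 331.]]
(0, 0, 40) [[ 52. 308.]]
(50, 104, 40) [[219. 190.]]
(50, 104, 0) [[238. 235.]]
(0, 104, 40) [[148. 171.]]
[491.73360165  82.3945566  226.17703666] [165.65416518 -13.05366241  86.04697295] [0.34494452 0.80762355 0.53667495]
```

View pics/placed.png

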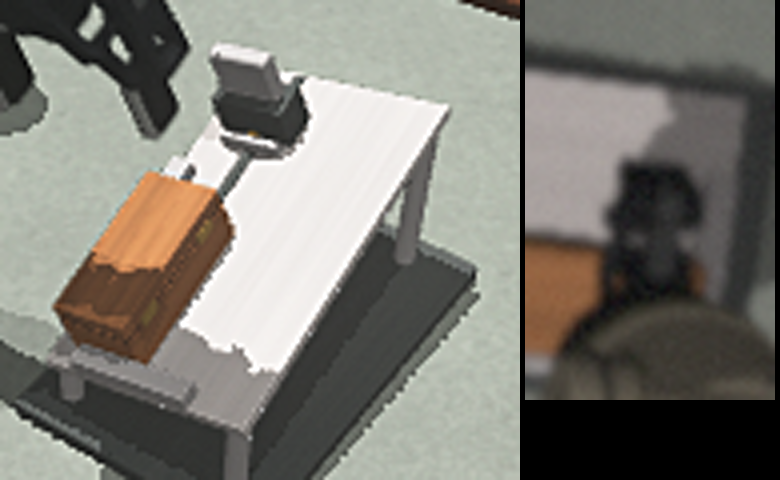

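The picture shows the case seated. Its top corners at crop (55,308), (148,172) and (218,188) match the predicted home corners within about 1 px. Next is the jaw.

Run:
```python
from plan import *
c=np.array([489.95,83.2,220.9]); print(A.T@(c-o))
for p in((25,222,130),(25,222,58)): print(p,(tcp(p)-c).round(1))
```

```text
[ 32.75120501  58.56755882 157.26414794]
(25, 222, 130) [ 10.6 165.3   9.4]
(25, 222, 58) [ 29.  179.8 -58.7]
```

>>> step_arm --targets '[[[1, 10, 0.5, 0, 0, 0], [3, 35, 2, 0, 0, 0], [5, 65, 4, 0, 0, 0], [6, 95, 6, 0, 0, 0], [8, 125, 8, 0, 0, 0], [10, 150, 9, 0, 0, 0], [10.6, 163, 9.4, 0, 0, 0], [10.6, 165.3, 9.4, 0, 0, 0], [10.6, 165.3, 9.4, 0, 0, 0], [10.6, 165.3, 9.4, 0, 0, 0]]]' --fingers 1 --newtons 20

```text
time: 8.97
tool_pos: [500.2, 248.0, 229.6]
tcp_rot: [166.2, -13.0, 86.0]
ft_force: [-0.3, -0.4, -0.0]
finger_gap: 0.2
grip_force: 0.0
```

>>> step_arm --targets '[[[2, 1.5, -8, 0, 0, 0], [6, 4.8, -22, 0, 0, 0], [11, 8.7, -41, 0, 0, 0], [15, 12, -56, 0, 0, 0], [18.4, 14.5, -68.1, 0, 0, 0], [18.4, 14.5, -68.1, 0, 0, 0], [18.4, 14.5, -68.1, 0, 0, 0], [18.4, 14.5, -68.1, 0, 0, 0], [18.4, 14.5, -68.1, 0, 0, 0]]]'

```text
time: 9.72
tool_pos: [519.7, 262.7, 163.5]
tcp_rot: [166.0, -13.1, 86.0]
ft_force: [-0.9, -0.9, 0.3]
finger_gap: 0.4
grip_force: 0.0
```

```bash
cat >> plan.py <<'E'
from bench import r,vision
def st():
    s=r.sense(); print("t",s["time"],"plate pos",(A.T@(s["tool_pos"]-o)).round(1),"F plate",(A.T@s["ft_force"]).round(2),"gap",s["finger_gap"])
E
python3 - <<'E'
from plan import *
st(); s=r.sense(); print(s["tool_pos"],s["tcp_rot"])
k=vision.snapshot("scene")
cv2.imwrite("pics/push.png",cv2.resize(k["img"][80:230,250:400],None,fx=4,fy=4,interpolation=cv2.INTER_CUBIC))
E
```

```text
t 9.7167 plate pos [ 26.1 222.   59.1] F plate [-0.67 -0.89  0.75] gap 0.3780805995279248
[519.67260148 262.70334713 163.49103209] [166.01341924 -13.10412745  85.97097065]
```

View pics/push.png

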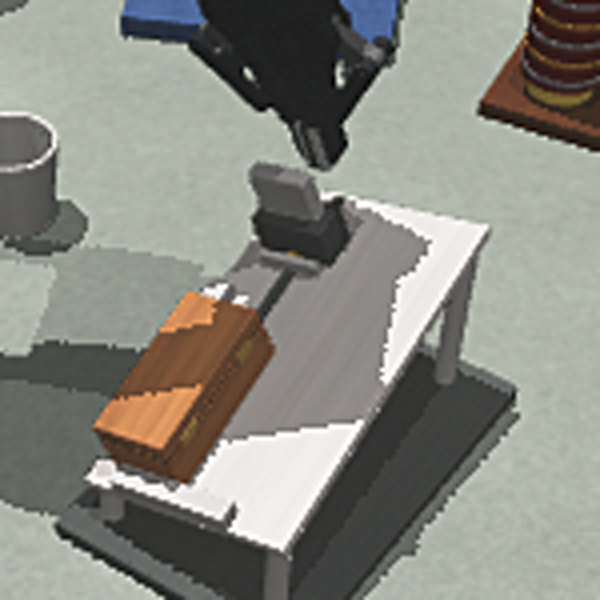

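The picture shows the closed fingers behind the fin, with tips at crop (320,165) and the fin top at (285,170). The case is still home.

>>> step_arm --targets '[[[-0.3, -4, -0.9, 0, 0, 0], [-0.7, -10, -2.3, 0, 0, 0], [-1.1, -16, -3.7, 0, 0, 0], [-1.4, -20, -4.7, 0, 0, 0], [-1.6, -23, -5.4, 0, 0, 0], [-1.8, -26, -6, 0, 0, 0], [-2, -29, -6.7, 0, 0, 0], [-2.3, -32, -7.4, 0, 0, 0]]]'

```text
time: 10.43
tool_pos: [516.6, 230.8, 154.7]
tcp_rot: [166.1, -13.1, 86.0]
ft_force: [-0.1, 2.5, -1.1]
finger_gap: -0.1
grip_force: 1.1
```

```bash
python3 -c "
from plan import *
st()"
```

```text
t 10.4333 plate pos [ 24.9 188.9  58. ] F plate [-0.62  2.19 -1.56] gap -0.09663696702644839
```

>>> step_arm --targets '[[[-0.2, -3, -0.7, 0, 0, 0], [-0.4, -6, -1.4, 0, 0, 0], [-0.6, -9, -2.1, 0, 0, 0], [-0.8, -12, -2.8, 0, 0, 0], [-1, -14, -3.3, 0, 0, 0]]]'

```text
time: 10.85
tool_pos: [515.6, 216.6, 151.3]
tcp_rot: [166.1, -13.1, 86.0]
ft_force: [0.2, 2.2, -1.1]
finger_gap: -0.3
grip_force: 1.0
```

```bash
python3 -c "
from plan import *
st()"
```

```text
t 10.85 plate pos [ 24.9 174.2  58. ] F plate [-0.35  1.86 -1.53] gap -0.2693651170921466
```

>>> step_arm --targets '[[[-0.2, -2.5, -0.6, 0, 0, 0], [-0.35, -5, -1.2, 0, 0, 0], [-0.5, -7.5, -1.8, 0, 0, 0], [-0.7, -10, -2.3, 0, 0, 0], [-0.9, -12.5, -2.9, 0, 0, 0], [-1.05, -15, -3.5, 0, 0, 0], [-1.2, -17, -4, 0, 0, 0], [-1.3, -18.5, -4.3, 0, 0, 0], [-1.4, -19.5, -4.5, 0, 0, 0]]]'

```text
time: 11.6
tool_pos: [514.3, 197.2, 146.9]
tcp_rot: [166.1, -13.1, 86.0]
ft_force: [-0.4, 1.6, -0.9]
finger_gap: -0.1
grip_force: 1.0
```

>>> step_arm --targets '[[[-0.05, -0.7, -0.16, 0, 0, 0], [-0.1, -1.4, -0.33, 0, 0, 0], [-0.14, -2, -0.47, 0, 0, 0]]]'

```text
time: 11.85
tool_pos: [514.2, 195.4, 146.5]
tcp_rot: [166.1, -13.1, 86.0]
ft_force: [0.3, 2.1, -1.0]
finger_gap: 0.0
grip_force: 1.0
```

>>> step_arm --targets '[[[-0.05, -0.7, -0.16, 0, 0, 0], [-0.1, -1.4, -0.33, 0, 0, 0], [-0.14, -2, -0.47, 0, 0, 0]]]'

```text
time: 12.1
tool_pos: [514.0, 193.5, 146.1]
tcp_rot: [166.1, -13.1, 86.0]
ft_force: [-0.2, 2.2, -0.3]
finger_gap: 0.2
grip_force: 1.0
```

```bash
python3 -c "
from plan import *
st()"
```

```text
t 12.1 plate pos [ 25.  150.4  58.1] F plate [-0.55  2.07 -0.64] gap 0.15683554010524195
```

>>> step_arm --targets '[[[-0.04, -0.5, -0.12, 0, 0, 0], [-0.07, -1, -0.23, 0, 0, 0], [-0.07, -1, -0.23, 0, 0, 0]]]'

```text
time: 12.35
tool_pos: [513.9, 192.4, 145.8]
tcp_rot: [166.1, -13.1, 86.0]
ft_force: [-1.1, 1.5, -1.1]
finger_gap: -0.0
grip_force: 0.7
```

>>> step_arm --targets '[[[-0.04, -0.5, -0.12, 0, 0, 0], [-0.07, -1, -0.23, 0, 0, 0], [-0.07, -1, -0.23, 0, 0, 0]]]'

```text
time: 12.6
tool_pos: [513.8, 191.4, 145.6]
tcp_rot: [166.1, -13.1, 86.0]
ft_force: [-0.5, 1.5, -1.0]
finger_gap: -0.1
grip_force: 0.8
```

>>> step_arm --targets '[[[-0.04, -0.5, -0.12, 0, 0, 0], [-0.07, -1, -0.23, 0, 0, 0], [-0.07, -1, -0.23, 0, 0, 0]]]'

```text
time: 12.85
tool_pos: [513.8, 190.4, 145.3]
tcp_rot: [166.1, -13.1, 86.0]
ft_force: [-0.4, 2.1, -0.7]
finger_gap: -0.1
grip_force: 0.8
```

>>> step_arm --targets '[[[-0.04, -0.5, -0.12, 0, 0, 0], [-0.07, -1, -0.23, 0, 0, 0], [-0.07, -1, -0.23, 0, 0, 0]]]'

```text
time: 13.1
tool_pos: [513.7, 189.4, 145.2]
tcp_rot: [166.1, -13.1, 86.0]
ft_force: [-0.6, 1.2, -1.0]
finger_gap: -0.0
grip_force: 0.8
```

>>> step_arm --targets '[[[-0.04, -0.5, -0.12, 0, 0, 0], [-0.07, -1, -0.23, 0, 0, 0], [-0.07, -1, -0.23, 0, 0, 0]]]'

```text
time: 13.35
tool_pos: [513.6, 188.4, 144.9]
tcp_rot: [166.1, -13.1, 86.0]
ft_force: [-0.2, 2.6, -1.2]
finger_gap: -0.4
grip_force: 0.8
```

>>> step_arm --targets '[[[-0.04, -0.5, -0.12, 0, 0, 0], [-0.07, -1, -0.23, 0, 0, 0], [-0.07, -1, -0.23, 0, 0, 0]]]'

```text
time: 13.6
tool_pos: [513.6, 187.4, 144.6]
tcp_rot: [166.1, -13.1, 86.0]
ft_force: [0.2, 2.2, -0.6]
finger_gap: -0.2
grip_force: 0.8
```

>>> step_arm --targets '[[[-0.04, -0.5, -0.12, 0, 0, 0], [-0.07, -1, -0.23, 0, 0, 0], [-0.07, -1, -0.23, 0, 0, 0]]]'

```text
time: 13.85
tool_pos: [513.6, 187.0, 144.6]
tcp_rot: [166.1, -13.1, 86.0]
ft_force: [1.4, 6.1, -1.4]
finger_gap: -0.2
grip_force: 2.6
```

```bash
cat >> plan.py <<'E'
def avg(n):
    f=[]
    for _ in range(n):
        vision.snapshot("top"); f.append(A.T@r.sense()["ft_force"])
    f=np.array(f); print("F avg",f.mean(0).round(2),"sd",f.std(0).round(2)); st()
E
python3 -c "
from plan import *
avg(10)"
```

```text
F avg [-0.46  5.13 -2.72] sd [0.47 0.4  0.41]
t 14.35 plate pos [ 24.9 143.8  58.1] F plate [ 0.28  5.63 -3.36] gap -0.2007765344523859
```

>>> step_arm --targets '[[[-0.02, -0.25, -0.06, 0, 0, 0], [-0.035, -0.5, -0.12, 0, 0, 0]]]'

```text
time: 14.52
tool_pos: [513.5, 186.9, 144.6]
tcp_rot: [166.1, -13.2, 86.0]
ft_force: [1.4, 9.6, -1.0]
finger_gap: 0.1
grip_force: 4.3
```

```bash
python3 -c "
from plan import *
avg(8)"
```

```text
F avg [-0.25  7.05 -3.61] sd [0.5  0.44 0.33]
t 14.9167 plate pos [ 25.  143.7  58.1] F plate [-0.42  6.93 -3.55] gap 0.10031226830106961
```

>>> step_arm --targets '[[[-0.01, -0.2, -0.05, 0, 0, 0], [-0.02, -0.35, -0.08, 0, 0, 0], [-0.035, -0.5, -0.12, 0, 0, 0]]]'

```text
time: 15.17
tool_pos: [513.5, 186.8, 144.6]
tcp_rot: [166.1, -13.2, 86.0]
ft_force: [2.4, 11.8, -2.7]
finger_gap: 0.0
grip_force: 5.3
```

```bash
cat >> plan.py <<'E'
def ser(n):
    f=[]
    for _ in range(n):
        f.append(A.T@r.sense()["ft_force"]); vision.snapshot("top")
    print("Fy",np.array(f)[:,1].round(1)); st()
E
python3 -c "
from plan import *
ser(9)"
```

```text
Fy [11.  10.1  9.6 10.3 10.2 10.5 10.   9.8 10.6]
t 15.6167 plate pos [ 25.  143.7  58.2] F plate [-0.68  9.6  -4.59] gap 0.14929450543357467
```

>>> step_arm --targets '[[[-0.01, -0.1, -0.02, 0, 0, 0], [-0.015, -0.2, -0.05, 0, 0, 0], [-0.02, -0.27, -0.06, 0, 0, 0]]]'

```text
time: 15.87
tool_pos: [513.5, 186.8, 144.6]
tcp_rot: [166.1, -13.2, 86.0]
ft_force: [1.7, 12.6, -2.0]
finger_gap: -0.2
grip_force: 5.8
```

```bash
python3 -c "
from plan import *
ser(16)"
```

```text
Fy [11.9 11.2 11.1 11.4 11.6 11.1 11.8 11.8 11.6 11.7 11.1 11.6 11.2 10.8
 10.7 12.2]
t 16.6667 plate pos [ 25.  143.6  58.2] F plate [-0.37 11.43 -5.17] gap 0.04964353847858608
```

>>> step_arm --targets '[[[0.03, 0.5, 0.12, 0, 0, 0], [0.1, 1.5, 0.35, 0, 0, 0], [0.3, 4, 0.9, 0, 0, 0], [0.7, 10, 2.3, 0, 0, 0], [1.2, 18, 4.2, 0, 0, 0], [1.7, 25, 5.8, 0, 0, 0], [-0.5, 25, 14, 0, 0, 0], [-6, 21, 34, 0, 0, 0], [-14, 14, 64, 0, 0, 0], [-20, 10, 90, 0, 0, 0], [-23, 8, 100, 0, 0, 0], [-23, 8, 100, 0, 0, 0]]]'

```text
time: 17.67
tool_pos: [491.9, 193.4, 248.7]
tcp_rot: [165.7, -13.2, 86.1]
ft_force: [0.6, 0.1, -0.2]
finger_gap: -0.1
grip_force: 0.0
```

>>> step_arm --targets '[[[0, 10, 5, 0, 0, 0], [0, 25, 10, 0, 0, 0], [0, 45, 15, 0, 0, 0], [0, 65, 20, 0, 0, 0], [0, 80, 20, 0, 0, 0], [0, 80, 20, 0, 0, 0], [0, 80, 20, 0, 0, 0]]]'

```text
time: 18.25
tool_pos: [489.6, 273.7, 262.2]
tcp_rot: [166.3, -13.0, 86.1]
ft_force: [0.4, -0.9, 0.3]
finger_gap: 0.4
grip_force: 0.0
```

Run:
```python
from plan import *
avg(4)
k=vision.snapshot("scene"); t=vision.snapshot("top")
a=cv2.resize(k["img"][110:230,260:390],None,fx=4,fy=4,interpolation=cv2.INTER_CUBIC); b=cv2.resize(t["img"],None,fx=.5,fy=.5)
m=np.zeros((480,800,3),np.uint8); m[:,:520]=a; m[:210,520:800]=b; b2=cv2.resize(k["img"],(280,210)); m[215:425,520:]=b2; cv2.imwrite("pics/final.png",m)
```

```text
F avg [0.25 0.41 0.09] sd [0.68 0.44 0.47]
t 18.45 plate pos [ 19.9 252.1 159. ] F plate [ 0.86  0.24 -0.34] gap -0.02655750534632111
```

View pics/final.png

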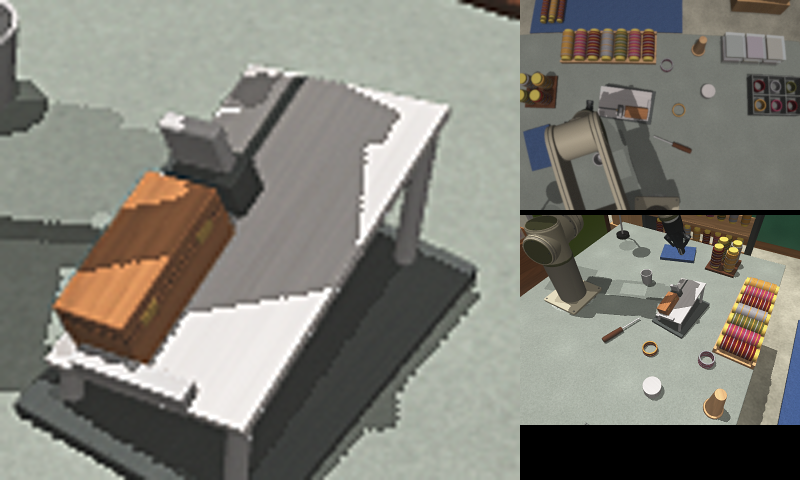

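The picture shows the case in the corner with its corners unmoved at (55,308), (148,172) and (218,188). The jaw is against its end, the hand is clear and the bystanders are in place.

```bash
python3 -c "
from bench import r
print(r.hand_in())"
```

```text
the job is handed in; nothing more can be done
None
```

The job is handed in at about 18 s of the 72 s allowed: the case lies flush in the low corner, clamped by the jaw after about 0.8 s at an estimated 9–10 N, with the hand clear and the other goods where they were.

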